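# Load the mould carrier, then draw the depositor's dose and hold it

## Robot

A 6-joint arm with a two-finger parallel gripper is mounted at the origin on the work surface. World frame = base frame: x ahead of the robot, y to its left, z up, the work surface at z = 0. Lengths are in m, angles in rad, forces in N, time in s.
With the tool pointing down it reaches from about 0.25 to 0.725 m from the base axis. Payload 4 kg.
Tool frame: the origin (TCP) lies on the centre line of the jaws, within the pads' length; the fingertips stand 11 mm ahead of it and the grasp point (between the pads) lies 8 mm behind it (bot.nose_length is the distance from the TCP to the fingertips, in m); z points along the fingers, y is the direction in which the jaws open and shut (so a half turn about z gives the same grasp; the last joint's range is limited). The gripper opens to 85 mm and grips with 20 to 120 N. Pads are 22 mm wide; open, the fingers measure 114 mm over their backs; the gripper's body (76 mm by 85 mm) begins 54 mm behind the grasp point. The pads swing forward as they close: fully open they stand 13 mm farther back than shut.
Start: joints at [1.275, 0.241, 0.005, 1.335, 0, 1.571], TCP at [0.146, 0.478, 0.242] pointing down, gripper open.
Joint ranges: [-2.72, 2.72], [-1.05, 1.87], [-1.09, 1.28], [-1.99, 2.15], [-1.42, 1.44], [-3.14, 3.14]. Speed limits (rad/s): [2.79, 2.79, 3.14, 3.14, 3.14, 3.14].

## Interface

Orientations are given as a unit quaternion [x, y, z, w].
In Python, from workcell import bot gives the robot as it stands.
- The arm moves only by the tool play_rows, never from a script. Its argument "plan" is one flat list of numbers, 6 for each row, row after row: the shift along the tool's x, y, z in mm, then the turn, a rotation vector about the tool's x, y, z in rad. A call has 1 to 20 rows; each row shifts and turns the commanded pose from where the row before left it, along the tool's axes as they then stand; what a row does not reach is not made up. A row lasts 1/8 s, in which the tool goes at most 62.5 mm and 10.7 degrees, less where a joint would pass 70% of its speed; a pose out of reach is approached as far as the arm can. A call with a gripper value outside its range is refused whole. "hand" is the opening in per cent of the stroke, from 0 (shut) to 100 (fully open), set as the call begins (left out, the last holds). The fingers move at their own pace and stop on an object; the grip force is fixed at half the most. Time passes only in rows, so rows that do not move let the fingers close. It gives the time, the measured TCP pose, the force and the opening at its end, in the units of the state.
- bot.get_obs(): the state, without advancing time (a new reading comes with each control period).
- bot.camera(name): name is "scene" or "top" or "wrist"; returns a dict with "frame" (384x512x3 uint8, blue, green, red), "range_z" (384x512 float32, m along the optical axis (not along the pixel's ray), 0 where there is no reading), "K" (3x3 intrinsics, pixels), "cam_to_world" (4x4, takes a point from camera to world coordinates). Camera axes: x right, y down, z forward; pixel columns grow to the right and rows downward; lengths in m; the calibration is good to about 2 mm. The wrist camera is an equidistant fisheye: a pixel r from the principal point sees the ray r / f radians off the axis. A picture is of the moment at which its call begins.
- bot.job_done(): hands the job in, once; it reports no verdict.
Trained networks look in the newest picture that a camera, given by its name, has taken for a name from the list of things; names that differ only in an ending like _2 or _b are one class to them, and where a whole thing is asked for, a point or a joint stands for the part that bears it (a point fixed in the world has none). Each returns a list of dicts, best first, with "p" (0 to 1); they miss things now and then, are a little off and sometimes report something else, mostly with a low value. They report only what shows in the picture. A call takes as long as a camera call.
- bot.outline_of(query, camera): "mask" (384x512 bool, what is visible of it) and "point" ([row, column] in pixels, amid what is visible of it).
The state is a dict: "clock": time; "joint_pos": joint angles; "joint_vel": joint speeds; "tau": joint torques, N m; "eef_pos": TCP position; "tool_rot": TCP orientation; "ft_force": force on the tool from outside, world axes, zero at the start; "ft_torque": the same for the moment, N m; "grip_width": finger opening in m.
Only numpy, scipy, OpenCV 4.12 (cv2) and the standard library are available. Lean on these libraries where they do the work, as an engineer would, in place of code of your own. Each camera call takes 0.05 s, during which the arm holds its last target.

## Task

Get the hand depositor ready for the next three creams: set the two deep steel moulds that stand loose on the bench, one at a time and upright, fully down into the two empty pockets of the white mould carrier and let go of them. Then draw the depositor's dosing rod out against its inner spring until the second ring on the rod has just come fully into view at the end of the guide tube, without drawing it well past that ring, and finish while still holding it there, so that the cream can flow into the cylinder. Leave the mould that is already in the carrier, and everything else on the bench, where they are.

Things in the scene. Friction and masses are not known exactly. Their poses are not given: they have to be found in the camera images.
- mould_a: Deep conical steel mould, open at the top, loose and upright on the bench: 60 mm high, outer diameter 43 mm at the foot, 53 mm below the rim, 55 mm over the rim (top 3 mm), wall 2 mm, 60 to 130 g. Origin: centre of its underside, z up its axis. It stands at one of three spots right of or behind the carrier. Seated in a pocket, its upper 42 mm stand above the carrier's top.
- mould_b: A second mould, the same as mould_a, at another of the three spots. Either mould may go in either empty pocket.
- mould_c: A third such mould, which already sits in the carrier's third pocket (at its +y end) and stays there.
- carrier: Mould carrier: white plastic block, 100 (its x) by 225 (its y) by 30 mm high, fixed to the bench, with three round pockets in a row along y, 70 mm apart, each 50 mm across and 18 mm deep (floor 12 mm above the bench). Origin: centre of its underside, z up. Neighbouring moulds stand only in the row's direction; along the carrier's x there is room for fingers beside a seated mould.
- pocket0 (a point): Centre of the floor of the pocket at the carrier's -y end, empty at the start; axes as the carrier's.
- pocket1 (a point): Centre of the floor of the middle pocket, empty at the start.
- depositor: Hand depositor, stainless steel, fixed: covered hopper 190 mm across, 240 to 440 mm above the bench, over a lying dosing cylinder whose axis is 180 mm above the bench. Origin: on the bench below the hopper's middle, z up. The cylinder points along the depositor's -y and ends in a guide tube 30 mm across (34 at its brass end bush), from which the rod comes. Nozzles hang at the +y side.
- tube_mouth (a point): Centre of the open end of the guide tube, where the rod comes out: 230 mm from the depositor's origin along its -y, 180 mm above the bench. Axes as the depositor's; the rod is drawn out along -y.
- crossbar (a point): Dosing rod, steel, 16 mm across, with a level crossbar at its outer end, 16 mm thick (sleeves 18, hub 24), 100 mm long, along its x. Origin: crossbar's middle on the rod's axis; axes as the depositor's, rod to +y. Home, 50 mm of rod lie free between crossbar axis and tube end. Two black rings, 4 mm wide, run round the rod; their inner edges are 80 and 100 mm from the crossbar axis (hidden when home).
- dose_rod (a joint): How far the rod is drawn out, in m: 0 home, 0.030 with the first ring just fully out of the tube, 0.050 with the second ring just fully out, 0.078 at its stop. The spring pulls it home with 6 N at 0, rising by 0.15 N per mm (13.5 N at the second ring), with about 1 N of rubbing; let go, it runs home.
- tart_tin: Bystander, not for the carrier: shallow open steel tin, 20 mm high, 64 mm across at the rim. It stands at the third of the spots over which the two moulds are shuffled. Origin: centre of its underside.
- palette_knife: Bystander: palette knife 300 mm long, lying along its x axis, black handle at -x, up to 24 mm high. Origin: on the bench, between handle and blade.
- bench_scraper: Bystander: flat dough scraper 100 by 120 mm, 16 mm high, lying below and beyond the handle. Origin: its middle, on the bench.
- sprinkle_jar: Bystander: clear jar with a white lid, 76 mm across, 100 mm high. Origin: centre of its underside.
- piping_nozzle: Bystander: steel cone standing on its wide end, 34 mm across, 52 mm high. Origin: centre of its underside.

How it is judged:
By the outcome, as a careful person would: the job done as asked, in the order asked, and still so for the second after the job is handed in, while the arm keeps its last pose, push and grip.
It also fails if it takes over 61 s, if anything falls off the work surface, if the arm or the gripper's body presses on something with over 40 N, if the wrist force passes 120 N, or if a joint passes its speed limit or range.

## Working session

There is one attempt and no reset: what is moved stays moved. The work goes in short steps, Python scripts to look and compute and a tool call to move; the robot and the scene stay as the last step left them, time stands still between calls to the robot, and variables do not carry over. Pictures are saved under pics/ and viewed, and the job is handed in when it is done.

Besides the shell and the picture viewer there is one more tool, called by a JSON object that holds its "name" and its "arguments". play_rows: Moves the arm, as the interface text tells. Its arguments: {"type":"object","properties":{"plan":{"type":"array","items":{"type":"number"}},"hand":{"type":"number"}},"required":["plan"]}

```bash
ls; mkdir -p pics; cat > h.py <<'E'
import numpy as np, cv2
from workcell import bot
def pts(c):
    z=c["range_z"];K=c["K"];T=c["cam_to_world"]
    v,u=np.mgrid[:z.shape[0],:z.shape[1]]
    P=np.stack([(u-K[0,2])/K[0,0]*z,(v-K[1,2])/K[1,1]*z,z,np.ones_like(z)],-1)
    W=P@T.T
    W=W[...,:3]; W[z==0]=np.nan
    return W
E
python3 - <<'E'
from h import *
o=bot.get_obs()
print({k:np.round(v,3) for k,v in o.items()}, bot.nose_length)
for n in ["scene","top","wrist"]:
    c=bot.camera(n); cv2.imwrite(f"pics/{n}0.png",c["frame"]); print(n,c["K"].round(1).tolist(),c["cam_to_world"].round(3).tolist())
    np.savez(f"{n}0.npz",**c)
    if n!="wrist":
        W=pts(c)
        for q in ["mould_a","carrier","depositor","crossbar","tart_tin","palette_knife","bench_scraper","sprinkle_jar","piping_nozzle"]:
            for r in bot.outline_of(q,n):
                m=r["mask"]; w=W[m]; 
                print(q,round(r["p"],2),r["point"],m.sum(),np.nanmedian(w,0).round(3),np.nanpercentile(w,2,axis=0).round(3),np.nanpercentile(w,98,axis=0).round(3))
E
```

```text
pics
{'clock': np.float64(0.0), 'joint_pos': array([1.275, 0.241, 0.004, 1.335, 0.   , 1.571]), 'joint_vel': array([-0.002,  0.   ,  0.   , -0.   , -0.001,  0.   ]), 'tau': array([ 1.0000e-03, -3.7232e+01,  2.5241e+01,  1.7000e-02, -0.0000e+00,
       -0.0000e+00]), 'eef_pos': array([0.146, 0.478, 0.241]), 'tool_rot': array([ 0.147,  0.989, -0.001, -0.   ]), 'ft_force': array([ 0.726, -0.166, -0.623]), 'ft_torque': array([-0.046, -0.003, -0.005]), 'grip_width': np.float64(0.085)} 0.011
scene [[498.6, 0.0, 250.0], [0.0, 498.6, 190.4], [0.0, 0.0, 1.0]] [[-0.005, 0.71, -0.704, 1.379], [1.0, 0.017, 0.011, 0.014], [0.02, -0.704, -0.71, 0.978], [0.0, 0.0, 0.0, 1.0]]
mould_a 0.94 [183.0, 97.5] 512 [ 0.443 -0.374  0.039] [ 0.393 -0.401  0.001] [ 0.463 -0.351  0.062]
mould_a 0.92 [225.0, 111.1] 550 [ 0.578 -0.31   0.039] [ 0.55  -0.334  0.004] [ 0.602 -0.285  0.061]
mould_a 0.88 [193.5, 230.3] 420 [ 0.47  -0.025  0.053] [ 0.451 -0.047  0.028] [ 0.503 -0.     0.073]
carrier 0.77 [201.2, 195.5] 2631 [ 0.48  -0.105  0.029] [ 0.403 -0.202  0.003] [0.53  0.018 0.034]
depositor 0.93 [209.2, 416.9] 
[... 1831 characters left out ...]
.42 ]
palette_knife 0.86 [232.1, 177.1] 648 [0.392 0.292 0.007] [ 0.372  0.121 -0.002] [0.416 0.404 0.026]
bench_scraper 0.57 [142.2, 251.5] 912 [0.712 0.026 0.009] [ 0.661 -0.031  0.001] [0.763 0.085 0.023]
bench_scraper 0.2 [249.6, 328.3] 58 [ 0.349 -0.23   0.035] [ 0.336 -0.239  0.009] [ 0.362 -0.221  0.058]
piping_nozzle 0.6 [247.5, 325.8] 82 [ 0.349 -0.231  0.026] [ 0.331 -0.252 -0.003] [ 0.362 -0.22   0.058]
piping_nozzle 0.47 [143.0, 250.3] 981 [0.712 0.026 0.009] [ 0.657 -0.034 -0.001] [0.766 0.084 0.023]
wrist [[297.3, 0.0, 253.3], [0.0, 297.3, 191.9], [0.0, 0.0, 1.0]] [[0.291, 0.922, 0.254, 0.081], [0.957, -0.281, -0.076, 0.497], [0.001, 0.265, -0.964, 0.373], [0.0, 0.0, 0.0, 1.0]]
```

View pics/scene0.png

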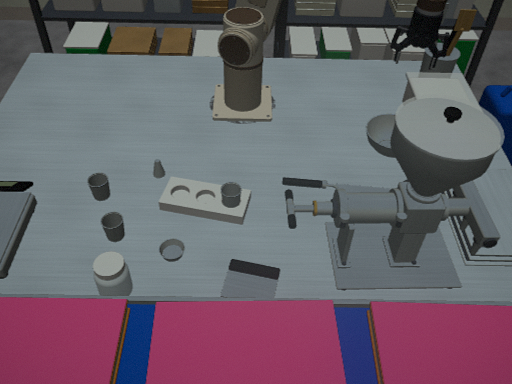

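View pics/top0.png

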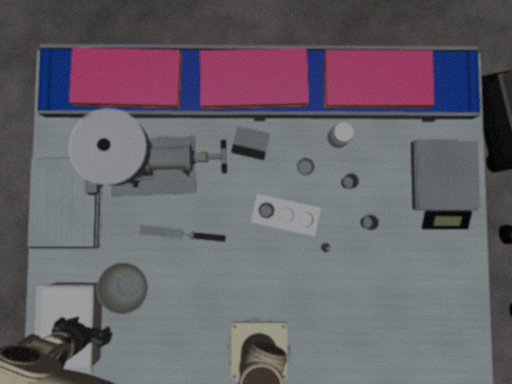

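View pics/wrist0.png

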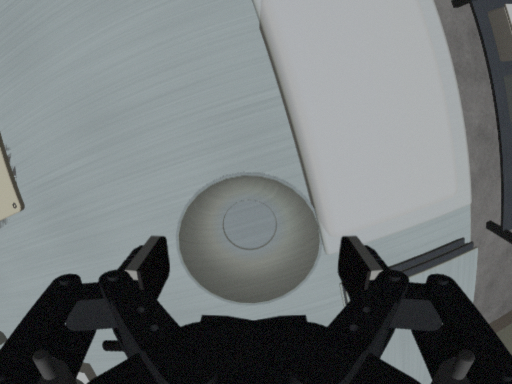

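```bash
cat >> h.py <<'E'
from scipy.optimize import least_squares
def circ(P,r=None):
    c0=P.mean(0)
    if r: f=lambda q: np.hypot(*(P-q[:2]).T)-r; q0=c0
    else: f=lambda q: np.hypot(*(P-q[:2]).T)-q[2]; q0=[*c0,0.025]
    s=least_squares(f,q0,loss="soft_l1",f_scale=0.002); return s.x, np.sqrt(np.mean(s.fun**2))
E
python3 - <<'E'
from h import *
for n in ["scene","top"]:
    c=dict(np.load(f"{n}0.npz")); W=pts(c)
    print(n,"bench z",np.nanmedian(W[...,2][(abs(W[...,0]-.3)<.05)&(abs(W[...,1])<.1)]))
    for x,y,zz in [(.437,-.377,.06),(.576,-.31,.06),(.473,-.025,.072)]:
        m=(np.hypot(W[...,0]-x,W[...,1]-y)<.045)&(abs(W[...,2]-zz)<.006)
        P=W[m][:,:2]; print((x,y),m.sum(),P.min(0).round(3),P.max(0).round(3),circ(P),circ(P,.0265))
    # carrier top
    m=(W[...,0]>.38)&(W[...,0]<.56)&(W[...,1]>-.23)&(W[...,1]<.04)&(abs(W[...,2]-.03)<.005)
    P=W[m][:,:2].astype(np.float32); print("carrier",cv2.minAreaRect(P),m.sum())
    # crossbar
    m=(W[...,0]>.57)&(W[...,0]<.71)&(W[...,1]>.08)&(W[...,1]<.17)&(W[...,2]>.165)&(W[...,2]<.21)
    P=W[m]; B=P[P[:,1]<.128]; print("bar",B.min(0),B.max(0),np.polyfit(B[:,0],B[:,1],1),cv2.minAreaRect(B[:,:2].astype(np.float32)))
    R=P[P[:,1]>.135]; print("rod",np.polyfit(R[:,1],R[:,0],1),R[:,2].max())
    m=(abs(W[...,0]-.64)<.1)&(W[...,1]>.128)&(W[...,1]<.42)&(W[...,2]>.1)&(W[...,2]<.3); Q=W[m]
    for y in np.arange(.13,.3,.01):
        s=Q[abs(Q[:,1]-y)<.005]
        if len(s)>2: print(round(y,2),s[:,0].min().round(3),s[:,0].max().round(3),s[:,2].max().round(3))
    big=cv2.resize(c["frame"][140:280,60:360] if n=="scene" else c["frame"][100:260,130:400],None,fx=2.6,fy=2.6,interpolation=cv2.INTER_CUBIC)
    cv2.imwrite(f"pics/{n}crop.png",big)
E
```

```text
scene bench z 0.0005740282367435734
(0.437, -0.377) 107 [ 0.408 -0.402] [ 0.467 -0.348] (array([ 0.43748331, -0.37488808,  0.02568326]), np.float64(0.0018679495011844963)) (array([ 0.43747164, -0.37492384]), np.float64(0.002034022547652751))
(0.576, -0.31) 115 [ 0.549 -0.337] [ 0.605 -0.283] (array([ 0.5767462 , -0.31012496,  0.02576441]), np.float64(0.0014184399849780486)) (array([ 0.57691846, -0.31003092]), np.float64(0.0015906788067576749))
(0.473, -0.025) 101 [ 0.449 -0.05 ] [0.505 0.002] (array([ 0.47716481, -0.02353977,  0.02547756]), np.float64(0.0013738281383725189)) (array([ 0.47735503, -0.02345058]), np.float64(0.001722714194888013))
carrier ((0.46191322803497314, -0.09234653413295746), (0.22703896462917328, 0.10710860043764114), 77.04337310791016) 1755
bar [0.58873501 0.1023254  0.1727203 ] [0.69481084 0.12799174 0.19448556] [0.0349053  0.09002452] ((0.6416619420051575, 0.11594962328672409), (0.10639688372612, 0.02404572255909443), 1.8529210090637207)
rod [0.0905404  0.62961605] 0.19896014007369567
0.13 0.637 0.648 0.191
0.14 0.633 0.65 0.19
0.15 0.634 0.648 0.193
0.16 0.6
[... 1014 characters left out ...]
22549225389957428, 0.09994257986545563), 77.82930755615234) 1240
bar [0.58555653 0.09935125 0.17796494] [0.68829983 0.1275981  0.19705107] [0.03677353 0.0871082 ] ((0.6366449594497681, 0.11454786360263824), (0.10280263423919678, 0.02668098546564579), 2.354523181915283)
rod [-0.06050783  0.64338056] 0.1997480774007374
0.13 0.629 0.641 0.191
0.14 0.629 0.641 0.192
0.15 0.629 0.642 0.194
0.16 0.619 0.65 0.2
0.17 0.622 0.647 0.2
0.18 0.62 0.648 0.198
0.19 0.619 0.648 0.199
0.2 0.613 0.653 0.204
0.21 0.591 0.684 0.227
0.22 0.591 0.685 0.226
0.23 0.598 0.685 0.225
0.24 0.597 0.665 0.221
0.25 0.598 0.665 0.218
0.26 0.598 0.666 0.217
0.27 0.598 0.66 0.219
0.28 0.597 0.661 0.221
0.29 0.597 0.661 0.22
```

```bash
cat >> h.py <<'E'
from scipy.spatial.transform import Rotation as R
def plan(target,yaw,n,rotfirst=False):
    """rows from present pose to target TCP (world) tool down with tool-y heading yaw (deg)"""
    o=bot.get_obs(); p=np.array(o["eef_pos"]); r=R.from_quat(o["tool_rot"])
    a=np.radians(yaw); y=np.array([np.cos(a),np.sin(a),0]); z=np.array([0,0,-1.]); x=np.cross(y,z)
    g=R.from_matrix(np.stack([x,y,z],1)); rv=(r.inv()*g).as_rotvec()
    step=R.from_rotvec(rv/n); out=[]
    for i in range(n):
        d=r.inv().apply((np.array(target)-p)/(n-i))*1000
        row=np.r_[d.round(0),(rv/n).round(4)]; out.append(row)
        p=p+r.apply(row[:3])/1000; r=r*R.from_rotvec(row[3:])
    print("now",o["clock"],np.round(o["eef_pos"],4),"turn",rv.round(4),"net tool",g.inv().apply(np.array(target)-o["eef_pos"]).round(4)*1000)
    return out
def show(rows): print(", ".join(",".join(f"{v:g}" for v in r) for r in rows))
E
python3 - <<'E'
from h import *
show(plan([.436,-.376,.2],-12.5,19))
E
```

```text
now 1.05 [0.1457 0.4783 0.2423] turn [-0.     -0.      1.4932] net tool [-771.2  468.3   42.3]
-28,-39,2,-0,-0,0.0786, -31,-36,2,-0,-0,0.0786, -33,-34,2,-0,-0,0.0786, -36,-31,2,-0,-0,0.0786, -38,-28,2,-0,-0,0.0786, -40,-25,2,-0,-0,0.0786, -42,-22,2,-0,-0,0.0786, -44,-18,2,-0,-0,0.0786, -45,-15,2,-0,-0,0.0786, -46,-11,2,-0,-0,0.0786, -47,-8,2,-0,-0,0.0786, -47,-4,3,-0,-0,0.0786, -48,-0,2,-0,-0,0.0786, -47,4,3,-0,-0,0.0786, -47,7,2,-0,-0,0.0786, -46,11,3,-0,-0,0.0786, -45,15,2,-0,-0,0.0786, -44,18,3,-0,-0,0.0786, -43,21,2,-0,-0,0.0786
```

View pics/scenecrop.png

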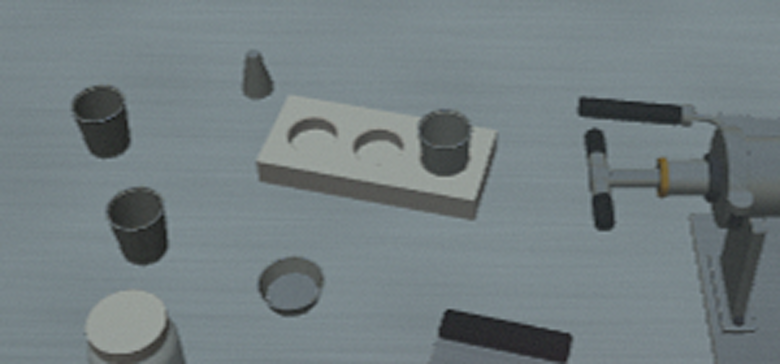

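View pics/topcrop.png

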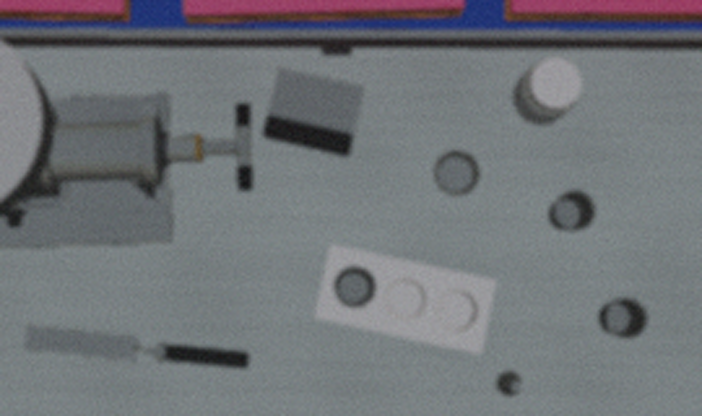

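{"name": "play_rows", "arguments": {"plan": [-28, -39, 2, 0, 0, 0.0786, -31, -36, 2, 0, 0, 0.0786, -33, -34, 2, 0, 0, 0.0786, -36, -31, 2, 0, 0, 0.0786, -38, -28, 2, 0, 0, 0.0786, -40, -25, 2, 0, 0, 0.0786, -42, -22, 2, 0, 0, 0.0786, -44, -18, 2, 0, 0, 0.0786, -45, -15, 2, 0, 0, 0.0786, -46, -11, 2, 0, 0, 0.0786, -47, -8, 2, 0, 0, 0.0786, -47, -4, 3, 0, 0, 0.0786, -48, 0, 2, 0, 0, 0.0786, -47, 4, 3, 0, 0, 0.0786, -47, 7, 2, 0, 0, 0.0786, -46, 11, 3, 0, 0, 0.0786, -45, 15, 2, 0, 0, 0.0786, -44, 18, 3, 0, 0, 0.0786, -43, 21, 2, 0, 0, 0.0786, 0, 0, 0, 0, 0, 0]}}

```text
clock: 3.55
eef_pos: [0.4363, -0.3786, 0.1988]
tool_rot: [0.781, 0.625, -0.0, -0.0]
ft_force: [-0.4, 0.7, -0.1]
grip_width: 0.0854
```

```bash
cat >> h.py <<'E'
def wpts(c):
    """fisheye equidistant; range_z along axis"""
    z=c["range_z"];K=c["K"];T=c["cam_to_world"]
    v,u=np.mgrid[:z.shape[0],:z.shape[1]]
    a=(u-K[0,2])/K[0,0]; b=(v-K[1,2])/K[1,1]; th=np.hypot(a,b); s=np.where(th>1e-9,np.tan(np.minimum(th,1.4))/np.maximum(th,1e-9),1)
    P=np.stack([a*s*z,b*s*z,z,np.ones_like(z)],-1); W=(P@T.T)[...,:3]; W[z==0]=np.nan; return W
def rays(c,uv):
    K=c["K"];T=c["cam_to_world"]; uv=np.atleast_2d(uv).astype(float)
    a=(uv[:,0]-K[0,2])/K[0,0]; b=(uv[:,1]-K[1,2])/K[1,1]; th=np.hypot(a,b); s=np.sin(th)/np.maximum(th,1e-9)
    d=np.stack([a*s,b*s,np.cos(th)],1)@T[:3,:3].T; return T[:3,3],d
def onplane(c,uv,h):
    o,d=rays(c,uv); return o+d*((h-o[2])/d[:,2])[:,None]
def project(c,X):
    K=c["K"];T=np.linalg.inv(c["cam_to_world"]); X=np.atleast_2d(X); p=X@T[:3,:3].T+T[:3,3]
    r=np.hypot(p[:,0],p[:,1]); th=np.arctan2(r,p[:,2]); return np.stack([K[0,2]+K[0,0]*th*p[:,0]/r,K[1,2]+K[1,1]*th*p[:,1]/r],1)
def ring(ctr,r,h,n=60):
    t=np.linspace(0,2*np.pi,n); return np.stack([ctr[0]+r*np.cos(t),ctr[1]+r*np.sin(t),np.full(n,h)],1)
E
python3 - <<'E'
from h import *
o=bot.get_obs(); print(o["clock"],o["eef_pos"].round(4),o["tool_rot"].round(4),o["ft_force"].round(2),o["joint_pos"].round(3))
c=bot.camera("wrist"); np.savez("w1.npz",**c); W=wpts(c)
for q in ["mould_a"]:
    for r in bot.outline_of(q,"wrist"):
        m=cv2.dilate(r["mask"].astype(np.uint8),np.ones((5,5)))>0
        w=W[m]; P=w[abs(w[:,2]-.06)<.005][:,:2]; print(r["p"],r["point"],m.sum(),len(P)); 
        if len(P)>10: print(circ(P),circ(P,.0265),np.nanmax(w[:,2]))
f=c["frame"].copy()
for ctr in [(.436,-.376)]:
    for x,y in project(c,ring(ctr,.0275,.06)): cv2.circle(f,(int(round(x)),int(round(y))),0,(0,0,255),-1)
cv2.imwrite("pics/w1.png",cv2.resize(f,None,fx=1.5,fy=1.5))
E
```

```text
3.55 [ 0.4363 -0.3786  0.1988] [ 7.809e-01  6.247e-01 -2.000e-04 -2.000e-04] [-0.44  0.66 -0.05] [-0.715  0.416  0.139  1.294 -0.     1.078]
0.95 [174.0, 256.3] 2984 580
(array([ 0.4361353 , -0.37455675,  0.02551687]), np.float64(0.0009010732698986268)) (array([ 0.43615827, -0.3743936 ]), np.float64(0.0013302625523520144)) 0.06093603149555399
0.68 [87.0, 376.7] 3189 514
(array([ 0.57482357, -0.30968823,  0.02577293]), np.float64(0.0009045722279326248)) (array([ 0.574636  , -0.30968618]), np.float64(0.0011575925548571937)) 0.06126117287157212
0.51 [12.0, 215.2] 2313 0
```

View pics/w1.png

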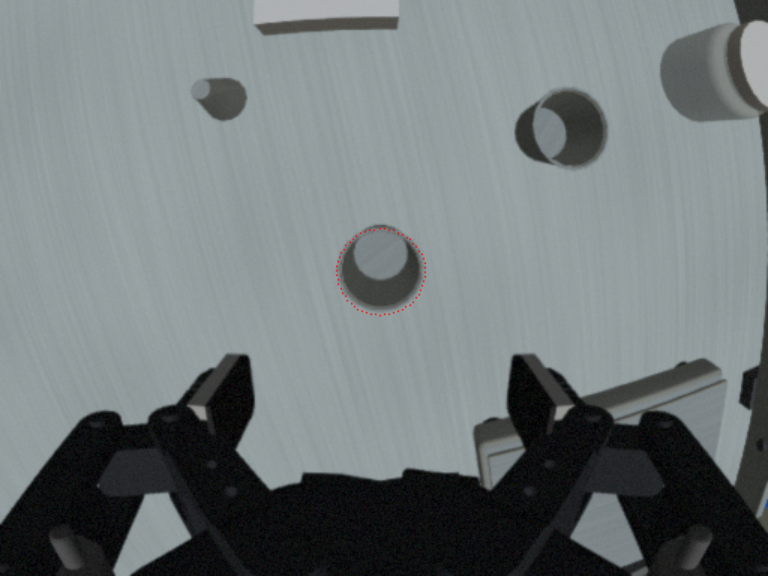

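{"name": "play_rows", "arguments": {"plan": [4, -1, 20, 0, 0, 0, 0, 0, 30, 0, 0, 0, 0, 0, 30, 0, 0, 0, 0, 0, 30, 0, 0, 0, 0, 0, 25, 0, 0, 0, 0, 0, 15, 0, 0, 0, 0, 0, 7, 0, 0, 0, 0, 0, 0, 0, 0, 0]}}

```text
clock: 4.65
eef_pos: [0.436, -0.3716, 0.0437]
tool_rot: [0.78, 0.626, 0.0, 0.0]
ft_force: [0.0, 0.2, 0.4]
grip_width: 0.0855
```

{"name": "play_rows", "arguments": {"plan": [0, 0, 0, 0, 0, 0, 0, 0, 0, 0, 0, 0, 0, 0, 0, 0, 0, 0, 0, 0, 0, 0, 0, 0, 0, 0, 0, 0, 0, 0, 0, 0, 0, 0, 0, 0], "hand": 0}}

```text
clock: 5.4
eef_pos: [0.4366, -0.3724, 0.0446]
tool_rot: [0.78, 0.626, 0.0, 0.001]
ft_force: [0.7, 0.5, 6.0]
grip_width: 0.0516
```

{"name": "play_rows", "arguments": {"plan": [0, 0, -5, 0, 0, 0, 0, 0, -15, 0, 0, 0, 0, 0, -25, 0, 0, 0, 0, 0, -20, 0, 0, 0, 0, 0, 0, 0, 0, 0]}}

```text
clock: 6.02
eef_pos: [0.4371, -0.3728, 0.1107]
tool_rot: [0.78, 0.626, 0.0, 0.002]
ft_force: [-0.5, -0.0, -1.0]
grip_width: 0.0516
```

```bash
python3 - <<'E'
from h import *
o=bot.get_obs(); print(o["clock"],o["eef_pos"].round(4),o["tool_rot"].round(4),o["ft_force"].round(2),o["grip_width"])
c=bot.camera("wrist"); np.savez("w2.npz",**c); W=wpts(c)
r=bot.outline_of("mould_a","wrist")
for k in r: print(k["p"],k["point"],np.nanmin(W[k["mask"]],0).round(3),np.nanmax(W[k["mask"]],0).round(3))
o=bot.get_obs(); print(o["eef_pos"].round(4))
cv2.imwrite("pics/w2.png",cv2.resize(c["frame"],None,fx=1.5,fy=1.5))
c=bot.camera("scene"); f=c["frame"][120:260,40:240]; cv2.imwrite("pics/s2.png",cv2.resize(f,None,fx=4,fy=4,interpolation=cv2.INTER_CUBIC))
E
```

```text
6.025 [ 0.4371 -0.3728  0.1107] [7.800e-01 6.258e-01 4.000e-04 2.300e-03] [-0.5  -0.04 -1.03] 0.05159919093199736
0.66 [254.7, 254.6] [ 0.364 -0.488 -0.002] [ 0.468 -0.348  0.127]
0.63 [87.4, 420.4] [ 0.548 -0.347 -0.003] [ 0.653 -0.275  0.061]
[ 0.4357 -0.3717  0.1082]
```

View pics/w2.png

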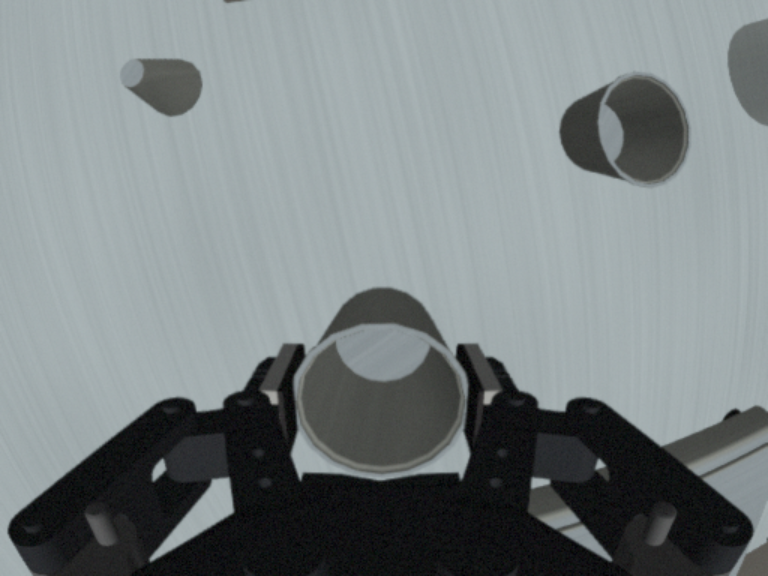

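View pics/s2.png

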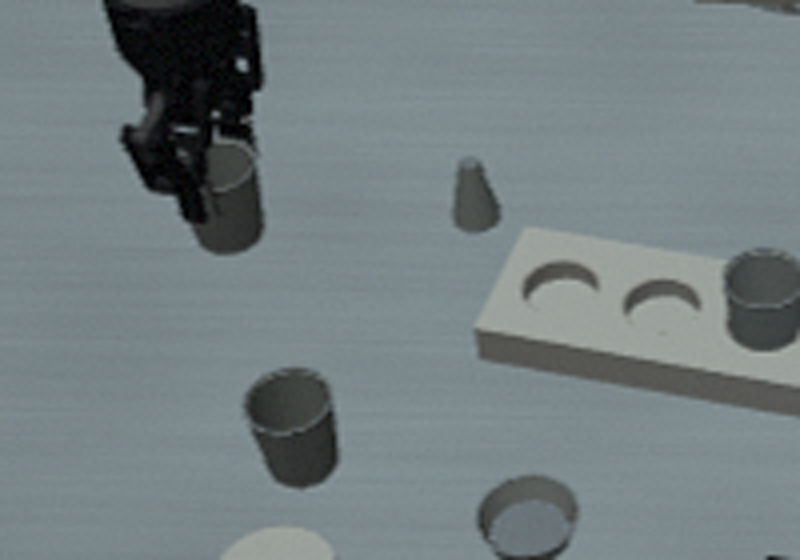

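```bash
python3 - <<'E'
from h import *
show(plan([.423,-.26,.14],-12.5,4))
E
```

```text
now 6.175 [ 0.4353 -0.3713  0.1076] turn [-0.0013 -0.0007 -0.0003] net tool [106.  -36.1 -32.4]
27,-9,-8,-0.0003,-0.0002,-0.0001, 26,-9,-8,-0.0003,-0.0002,-0.0001, 27,-9,-8,-0.0003,-0.0002,-0.0001, 26,-9,-8,-0.0003,-0.0002,-0.0001
```

{"name": "play_rows", "arguments": {"plan": [26, -9, -8, 0, 0, 0, 27, -9, -8, 0, 0, 0, 27, -9, -8, 0, 0, 0, 26, -9, -8, 0, 0, 0, 0, 0, 0, 0, 0, 0, 0, 0, 0, 0, 0, 0]}}

```text
clock: 6.92
eef_pos: [0.4235, -0.2606, 0.1396]
tool_rot: [0.78, 0.626, -0.0, -0.0]
ft_force: [-0.0, -0.4, -1.0]
grip_width: 0.0516
```

```bash
python3 - <<'E'
from h import *
o=bot.get_obs(); print(o["clock"],o["eef_pos"].round(4),o["tool_rot"].round(4),o["ft_force"].round(2),o["grip_width"])
c=bot.camera("wrist"); np.savez("w3.npz",**c); W=wpts(c)
o=bot.get_obs(); print(o["clock"],o["eef_pos"].round(4),o["tool_rot"].round(4))
f=c["frame"].copy()
m=(W[...,0]>.38)&(W[...,0]<.56)&(W[...,1]>-.23)&(W[...,1]<.04)&(abs(W[...,2]-.03)<.004)
P=W[m][:,:2].astype(np.float32); print("carrier",cv2.minAreaRect(P),m.sum(),np.median(W[m][:,2]))
for ctr,h in [((.460,-.094),.03),((.445,-.162),.03),((.475,-.0255),.072)]:
    for x,y in project(c,ring(ctr,.025 if h<.05 else .0275,h)): cv2.circle(f,(int(round(x)),int(round(y))),0,(0,0,255),-1)
cv2.imwrite("pics/w3.png",cv2.resize(f,None,fx=1.5,fy=1.5))
zt=o["eef_pos"][2]
e=o["eef_pos"]
mm=(np.hypot(W[...,0]-e[0],W[...,1]-e[1])<.04)
w=W[mm]; print(np.histogram(w[:,2],bins=np.arange(.06,.2,.005)))
E
```

```text
6.925 [ 0.4235 -0.2606  0.1396] [ 7.799e-01  6.259e-01 -3.000e-04 -3.000e-04] [-0.01 -0.44 -0.96] 0.05157153256807994
6.975 [ 0.4235 -0.2609  0.1396] [ 7.801e-01  6.257e-01 -3.000e-04 -3.000e-04]
carrier ((0.4475339651107788, -0.15061409771442413), (0.10401607304811478, 0.10134873539209366), 77.49071502685547) 11243 0.028899686948934966
(array([   0,    0,    0,    0,    0,    0,    2, 1822,  403,  470,  527,
        549,  642,  678,  841, 1014, 1181, 1219, 2597,  519,  425,  653,
        218,  512,  755,  342,   70,  654]), array([0.06 , 0.065, 0.07 , 0.075, 0.08 , 0.085, 0.09 , 0.095, 0.1  ,
       0.105, 0.11 , 0.115, 0.12 , 0.125, 0.13 , 0.135, 0.14 , 0.145,
       0.15 , 0.155, 0.16 , 0.165, 0.17 , 0.175, 0.18 , 0.185, 0.19 ,
       0.195, 0.2  ]))
```

View pics/w3.png

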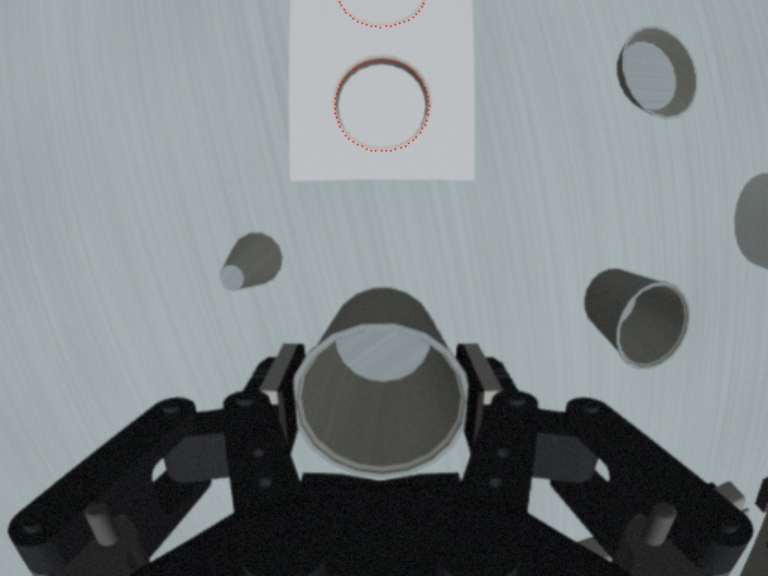

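```bash
cat >> h.py <<'E'
def pocket(c,guess,h=.03,W=None):
    """hole in the carrier's top: contour pixels -> plane z=h -> circle"""
    W=wpts(c) if W is None else W
    hole=((W[...,2]<h-.006)&(np.hypot(W[...,0]-guess[0],W[...,1]-guess[1])<.034)).astype(np.uint8)
    cs,_=cv2.findContours(hole,cv2.RETR_EXTERNAL,cv2.CHAIN_APPROX_NONE); q=max(cs,key=cv2.contourArea)[:,0,:].astype(float)
    X=onplane(c,q,h)[:,:2]; return circ(X),len(q),cv2.contourArea(max(cs,key=cv2.contourArea))
def held(c,e,ztop):
    """rim of the held mould: world pts within 2.5mm of ztop around tcp e, outer fit"""
    W=wpts(c); m=(np.hypot(W[...,0]-e[0],W[...,1]-e[1])<.034)&(abs(W[...,2]-ztop)<.003)
    return W[m]
E
python3 - <<'E'
from h import *
c=dict(np.load("w3.npz")); W=wpts(c); top=.029
print("pocket0",pocket(c,(.445,-.162),top))
e=np.array([.4235,-.2607,.1396]); xa=np.array([.216,.976]); ya=np.array([.976,-.216])
rel=W[...,:2]-e[:2]; lx=rel@xa; ly=rel@ya; lz=W[...,2]-e[2]
# rim: rows in image 320..470 /1.5 ; print local profile along the centre column
for r in range(205,325,4):
    print(r,(lx[r,255]*1e3).round(1),(ly[r,255]*1e3).round(1),(lz[r,255]*1e3).round(1),end=" | ")
print()
for cc in list(range(190,215,2))+list(range(300,320,2)): print(cc,(lx[265,cc]*1e3).round(1),(ly[265,cc]*1e3).round(1),(lz[265,cc]*1e3).round(1),end=" | ")
E
```

```text
pocket0 ((array([ 0.44525886, -0.16056643,  0.02386829]), np.float64(0.00032666896251361255)), 172, 2692.0)
205 22.4 -0.2 -5.9 | 209 22.5 -0.2 0.6 | 213 23.3 -0.2 8.3 | 217 23.7 -0.3 14.6 | 221 0.0 0.0 -42.8 | 225 -2.5 0.0 -42.3 | 229 -5.2 0.0 -42.3 | 233 -7.9 0.0 -42.2 | 237 -11.0 0.0 -43.0 | 241 -14.0 0.0 -43.4 | 245 -16.8 0.0 -43.2 | 249 -19.2 0.0 -42.4 | 253 -21.5 0.0 -41.1 | 257 -22.4 0.0 -37.3 | 261 -23.5 0.0 -34.0 | 265 -23.4 -0.0 -28.7 | 269 -24.4 -0.0 -25.5 | 273 -24.2 -0.0 -20.3 | 277 -24.4 -0.1 -16.2 | 281 -25.1 -0.1 -13.0 | 285 -25.2 -0.1 -9.1 | 289 -25.7 -0.1 -5.7 | 293 -25.8 -0.1 -2.0 | 297 -26.5 -0.1 0.7 | 301 -27.4 -0.1 3.2 | 305 -27.0 -0.1 7.3 | 309 -26.9 -0.2 10.7 | 313 -27.5 -0.2 13.3 | 317 -29.5 -0.2 14.0 | 321 8.9 -0.4 62.6 | 
190 6.5 -26.9 25.4 | 192 4.6 -26.8 22.0 | 194 3.2 -26.6 19.4 | 196 0.8 -26.6 15.1 | 198 0.1 -26.0 13.9 | 200 -1.7 -25.7 10.6 | 202 -3.1 -25.3 8.1 | 204 -4.4 -24.7 5.8 | 206 -5.8 -24.2 3.3 | 208 -6.9 -23.6 1.2 | 210 -9.1 -23.2 -2.7 | 212 -10.2 -22.5 -4.7 | 214 -10.7 -21.6 -5.7 | 300 -6.7 22.2 1.6 | 302 -4.4 22.5 5.7 | 304 -3.0 23.0 8.2 | 306 -1.0 23.2 11.8 | 308 -0.4 23.9 13.0 | 310 0.6 24.4 14.8 | 312 1.6 25.0 16.5 | 314 4.0 24.9 20.8 | 316 5.6 25.0 23.8 | 318 8.6 24.5 29.1 |
```

```bash
cat >> h.py <<'E'
def conefit(Q,v0):
    """Q pts (m) in local frame (x=tool x,y=tool y,z up rel tcp) on the mould's INNER wall; v=[cx,cy,z0,tx,ty]"""
    def f(v):
        h=Q[:,2]-v[2]; r=np.hypot(Q[:,0]-v[0]-v[3]*h,Q[:,1]-v[1]-v[4]*h)
        return r-(.0195+.005*h/.057)
    s=least_squares(f,v0,loss="soft_l1",f_scale=.001); return s.x,np.median(abs(s.fun)),len(Q)
def local(c,e,yaw=-12.5):
    a=np.radians(yaw); ya=np.array([np.cos(a),np.sin(a)]); xa=np.array([-ya[1],ya[0]]); W=wpts(c); rel=W[...,:2]-np.array(e)[:2]
    return np.stack([rel@xa,rel@ya,W[...,2]-e[2]],-1)
def heldfit(c,e,z0=-.044):
    L=local(c,e); v=np.array([-.0025,-.0008,z0,0,0])
    # fit tilt-free centre and tilt with z0 fixed from inner floor
    fl=L[(np.hypot(L[...,0]-v[0],L[...,1])<.015)&(abs(L[...,2]-z0-.002)<.006)]; z0=np.median(fl[:,2])-.002
    for _ in range(4):
        h=L[...,2]-z0; r=np.hypot(L[...,0]-v[0]-v[3]*h,L[...,1]-v[1]-v[4]*h)
        m=(h>.008)&(h<.055)&(abs(r-(.0195+.005*h/.057))<.003); Q=L[m]
        def f(u):
            h=Q[:,2]-z0; return np.hypot(Q[:,0]-u[0]-u[2]*h,Q[:,1]-u[1]-u[3]*h)-(.0195+.005*h/.057)
        s=least_squares(f,[v[0],v[1],v[3],v[4]],loss="soft_l1",f_scale=.001); v=np.array([s.x[0],s.x[1],z0,s.x[2],s.x[3]])
    return v.round(4),len(Q),np.median(abs(s.fun)).round(5)
E
python3 - <<'E'
from h import *
c=dict(np.load("w3.npz")); e=[.4235,-.2607,.1396]
print("held",heldfit(c,e)); print(heldfit(dict(np.load("w2.npz")),[.4357,-.3717,.1085]))
L=local(c,e); W=wpts(c)
for th in (.001,.002,.003,.004): print(th,pocket(c,(.445,-.162),.029+0) if 0 else None,end="")
g=np.array([.445,-.162])
for lo,hi in ((.014,.024),(.015,.027),(.018,.027)):
    m=(np.hypot(*(W[...,:2]-g).transpose(2,0,1))<.03)&(W[...,2]>lo)&(W[...,2]<hi); P=W[m]; print(m.sum(),circ(P[:,:2],.025),circ(P[:,:2]))
    x=circ(P[:,:2],.025)[0]; 
# intensity edge
G=cv2.cvtColor(c["frame"],cv2.COLOR_BGR2GRAY)
cv2.imwrite("pics/p0.png",cv2.resize(c["frame"][20:130,180:330],None,fx=5,fy=5,interpolation=cv2.INTER_CUBIC))
d=np.array([.4453,-.1606])
f=cv2.resize(c["frame"],None,fx=5,fy=5,interpolation=cv2.INTER_CUBIC)
for ctr,col in ((x,(0,0,255)),((.445,-.162),(0,255,0))):
    for u,v in project(c,ring(ctr,.025,.03,200)): cv2.circle(f,(int(u*5+2),int(v*5+2)),1,col,-1)
cv2.imwrite("pics/p0.png",f[100:650,900:1650])
E
```

```text
held (array([-0.0025, -0.0002, -0.0445,  0.0037, -0.0134]), 6649, np.float64(0.00043))
(array([-0.0035,  0.0016, -0.0424,  0.0076, -0.0182]), 6629, np.float64(0.00042))
0.001 None0.002 None0.003 None0.004 None241 (array([ 0.44544698, -0.15992807]), np.float64(0.0002744377810022285)) (array([ 0.44548003, -0.15976616,  0.02485856]), np.float64(0.0002639006814908227))
323 (array([ 0.44542489, -0.15987005]), np.float64(0.000575052560160328)) (array([ 0.4454145 , -0.15990935,  0.02503776]), np.float64(0.0005715686741250791))
256 (array([ 0.44542296, -0.1598297 ]), np.float64(0.00062970013282737)) (array([ 0.44540452, -0.15989371,  0.02506352]), np.float64(0.0006225452179937822))
```

View pics/p0.png

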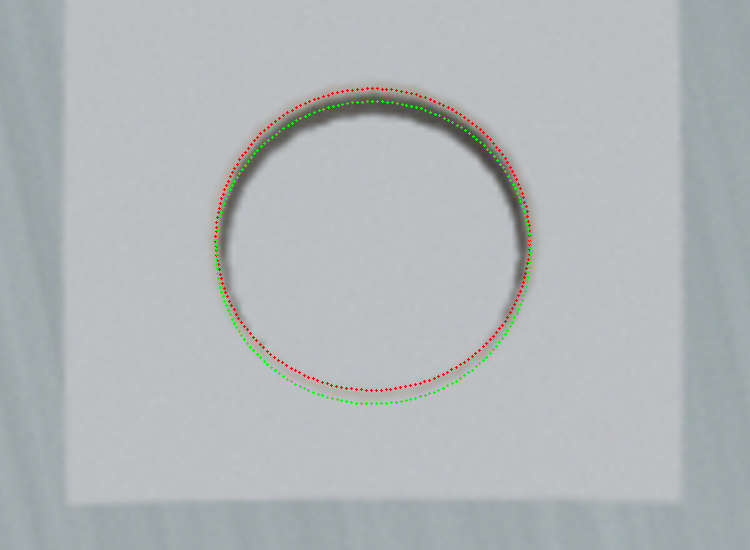

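{"name": "play_rows", "arguments": {"plan": [30, 0, 0, 0, 0, 0, 40, 0, 0, 0, 0, 0, 36, 0, 0, 0, 0, 0, 0, 0, 20, 0, 0, 0, 0, 0, 22, 0, 0, 0, 0, 0, 16, 0, 0, 0, 0, 0, 0, 0, 0, 0, 0, 0, 0, 0, 0, 0]}}

```text
clock: 7.98
eef_pos: [0.447, -0.1576, 0.0825]
tool_rot: [0.78, 0.626, 0.0, 0.0]
ft_force: [0.3, -0.3, -1.1]
grip_width: 0.0517
```

```bash
python3 - <<'E'
from h import *
o=bot.get_obs(); print(o["clock"],o["eef_pos"].round(4),o["tool_rot"].round(4),o["ft_force"].round(2),o["grip_width"])
c=bot.camera("wrist"); np.savez("w4.npz",**c); W=wpts(c); e=bot.get_obs()["eef_pos"]; print(e)
print(heldfit(c,e))
f=cv2.resize(c["frame"],None,fx=1.5,fy=1.5)
for ctr in ((.4454,-.1599),(.4605,-.0915)):
    for u,v in project(c,ring(ctr,.025,.03,200)): cv2.circle(f,(int(u*1.5+.5),int(v*1.5+.5)),0,(0,0,255),-1)
cv2.imwrite("pics/w4.png",f)
E
```

```text
7.975 [ 0.447  -0.1576  0.0825] [7.802e-01 6.255e-01 1.000e-04 2.000e-04] [ 0.27 -0.28 -1.14] 0.05168291650221613
[ 0.44723217 -0.15757923  0.08284682]
(array([-0.0026, -0.0004, -0.0448,  0.0053, -0.0141]), 6624, np.float64(0.00042))
```

View pics/w4.png

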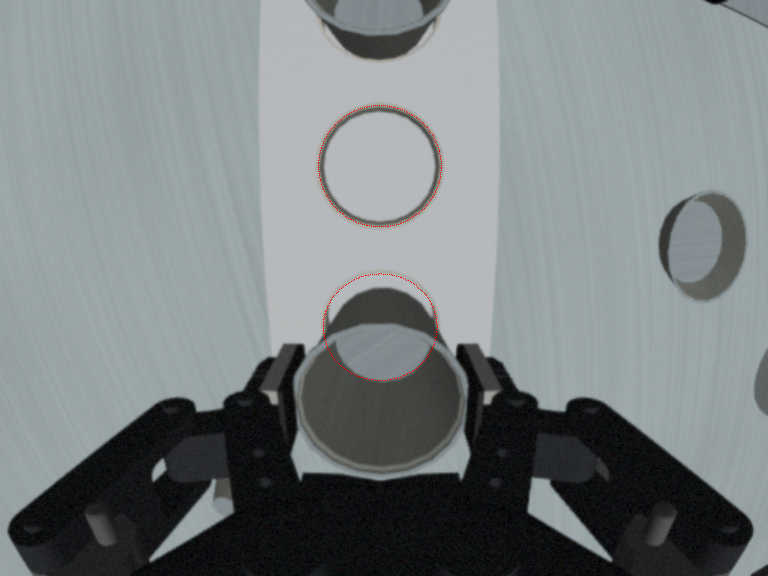

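{"name": "play_rows", "arguments": {"plan": [0, -0.7, 4, 0, 0, 0, 0, 0, 4, 0, 0, 0, 0, 0, 4, 0, 0, 0, 0, 0, 4, 0, 0, 0, 0, 0, 3, 0, 0, 0, 0, 0, 0, 0, 0, 0]}}

```text
clock: 8.78
eef_pos: [0.4457, -0.1567, 0.063]
tool_rot: [0.78, 0.626, -0.0, -0.0]
ft_force: [0.1, 0.1, -1.7]
grip_width: 0.0517
```

{"name": "play_rows", "arguments": {"plan": [0, 0, 2, 0, 0, 0, 0, 0, 2, 0, 0, 0, 0, 0, 1, 0, 0, 0, 0, 0, 1, 0, 0, 0, 0, 0, 0, 0, 0, 0]}}

```text
clock: 9.4
eef_pos: [0.4459, -0.1568, 0.0572]
tool_rot: [0.78, 0.626, -0.0, -0.0]
ft_force: [0.7, -0.5, -0.2]
grip_width: 0.0513
```

{"name": "play_rows", "arguments": {"plan": [0, 0, 1, 0, 0, 0, 0, 0, 0.5, 0, 0, 0, 0, 0, 0, 0, 0, 0]}}

```text
clock: 9.78
eef_pos: [0.4461, -0.1569, 0.0566]
tool_rot: [0.78, 0.626, 0.0, 0.0]
ft_force: [-0.9, 0.6, 5.5]
grip_width: 0.0518
```

{"name": "play_rows", "arguments": {"plan": [0, 0, 0, 0, 0, 0, 0, 0, 0, 0, 0, 0, 0, 0, 0, 0, 0, 0, 0, 0, -10, 0, 0, 0, 0, 0, -25, 0, 0, 0, 0, 0, -35, 0, 0, 0, 0, 0, -20, 0, 0, 0, 0, 0, 0, 0, 0, 0], "hand": 100}}

```text
clock: 10.78
eef_pos: [0.4474, -0.1574, 0.148]
tool_rot: [0.78, 0.626, 0.001, 0.002]
ft_force: [0.3, 0.1, -0.6]
grip_width: 0.0855
```

```bash
python3 - <<'E'
from h import *
o=bot.get_obs(); print(o["clock"],o["eef_pos"].round(4),o["tool_rot"].round(4),o["ft_force"].round(2),o["grip_width"])
c=bot.camera("wrist"); np.savez("w5.npz",**c); W=wpts(c); e=bot.get_obs()["eef_pos"]; print(e)
for g in ((.4454,-.1599),(.475,-.025)):
    w=W[(np.hypot(W[...,0]-g[0],W[...,1]-g[1])<.032)&(W[...,2]>.066)&(W[...,2]<.08)]
    print(len(w),w.max(0),np.percentile(w[:,2],[50,95]),circ(w[:,:2]))
    if len(w): A=np.c_[w[:,:2]-g,np.ones(len(w))]; print("tilt",np.linalg.lstsq(A,w[:,2],rcond=None)[0])
f=cv2.resize(c["frame"],None,fx=1.5,fy=1.5)
for ctr,r,h in (((.4454,-.1599),.0275,.072),((.4605,-.0915),.025,.03)):
    for u,v in project(c,ring(ctr,r,h,200)): cv2.circle(f,(int(u*1.5+.5),int(v*1.5+.5)),0,(0,0,255),-1)
cv2.imwrite("pics/w5.png",f)
show(plan([.5747,-.311,.14],-12.5,5))
E
```

```text
10.775 [ 0.4474 -0.1574  0.148 ] [0.78   0.6258 0.0013 0.0021] [ 0.26  0.07 -0.63] 0.08545810059185888
[ 0.44646252 -0.15700867  0.14653641]
1023 [ 0.47301063 -0.13197779  0.07268334] [0.07000255 0.0715308 ] (array([ 0.44580624, -0.15906282,  0.02575182]), np.float64(0.0009145061165290952))
tilt [0.00033565 0.01514423 0.06967546]
628 [ 0.50193582 -0.00550444  0.07294606] [0.07031764 0.0718125 ] (array([ 0.47487147, -0.02364897,  0.02551992]), np.float64(0.0009009770476070861))
tilt [-0.00787946 -0.03404364  0.06974072]
now 10.825 [ 0.4465 -0.157   0.1465] turn [ 0.0021  0.0003 -0.0002] net tool [-122.6  158.5    6.5]
-25,32,1,0.0004,0.0001,-0, -24,32,1,0.0004,0.0001,-0, -25,32,2,0.0004,0.0001,-0, -24,31,1,0.0004,0.0001,-0, -25,32,2,0.0004,0.0001,-0
```

View pics/w5.png

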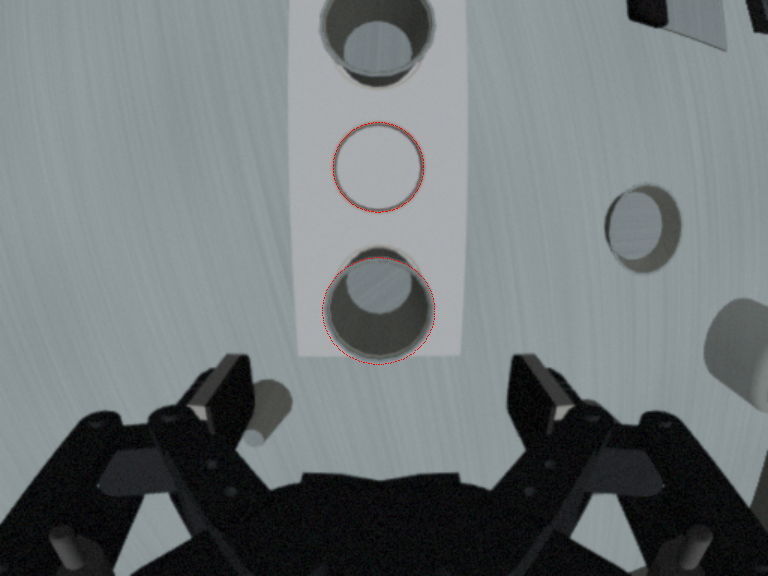

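{"name": "play_rows", "arguments": {"plan": [-24, 31, 0, 0, 0, 0, -24, 32, 1, 0, 0, 0, -25, 32, 2, 0, 0, 0, -25, 32, 2, 0, 0, 0, -24, 32, 2, 0, 0, 0, 0, 0, 0, 0, 0, 0, 0, 0, 0, 0, 0, 0]}}

```text
clock: 11.7
eef_pos: [0.5735, -0.3097, 0.137]
tool_rot: [0.78, 0.626, -0.001, -0.002]
ft_force: [-1.2, 0.3, 0.6]
grip_width: 0.0854
```

```bash
python3 - <<'E'
from h import *
o=bot.get_obs(); print(o["clock"],o["eef_pos"].round(4),o["tool_rot"].round(4),o["ft_force"].round(2),o["grip_width"])
c=bot.camera("wrist"); np.savez("w6.npz",**c); W=wpts(c); e=bot.get_obs()["eef_pos"]; print(e)
g=(.5747,-.3097)
w=W[(np.hypot(W[...,0]-g[0],W[...,1]-g[1])<.034)&(W[...,2]>.056)&(W[...,2]<.065)]
x=circ(w[:,:2],.0263); print(len(w),x,circ(w[:,:2]))
f=cv2.resize(c["frame"],None,fx=1.5,fy=1.5)
for u,v in project(c,ring(x[0],.0275,.06,200)): cv2.circle(f,(int(u*1.5+.5),int(v*1.5+.5)),0,(0,0,255),-1)
cv2.imwrite("pics/w6.png",f)
show(plan([*x[0],.0437],-12.5,1))
E
```

```text
11.7 [ 0.5735 -0.3097  0.137 ] [ 7.800e-01  6.258e-01 -7.000e-04 -1.800e-03] [-1.22  0.35  0.61] 0.08540362971400176
[ 0.57364844 -0.30943938  0.13766838]
858 (array([ 0.5757056 , -0.30924798]), np.float64(0.000907399574592691)) (array([ 0.57569941, -0.30928824,  0.02593518]), np.float64(0.000830218312357274))
now 11.75 [ 0.5736 -0.3094  0.1377] turn [-0.0027 -0.0009  0.0001] net tool [ 0.6  2.  94. ]
1,2,94,-0.0027,-0.0009,0.0001
```

View pics/w6.png

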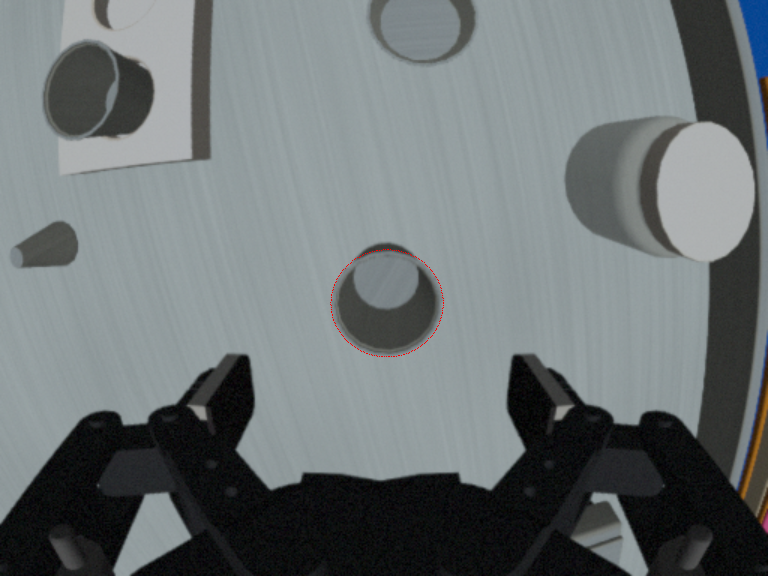

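{"name": "play_rows", "arguments": {"plan": [1, 1.5, 20, 0, 0, 0, 0, 0, 30, 0, 0, 0, 0, 0, 25, 0, 0, 0, 0, 0, 13, 0, 0, 0, 0, 0, 6, 0, 0, 0, 0, 0, 0, 0, 0, 0]}}

```text
clock: 12.5
eef_pos: [0.5765, -0.3096, 0.0453]
tool_rot: [0.78, 0.626, 0.0, 0.0]
ft_force: [-0.1, -0.6, 0.2]
grip_width: 0.0853
```

{"name": "play_rows", "arguments": {"plan": [0, 0, 0, 0, 0, 0, 0, 0, 0, 0, 0, 0, 0, 0, 0, 0, 0, 0, 0, 0, 0, 0, 0, 0, 0, 0, 0, 0, 0, 0], "hand": 0}}

```text
clock: 13.12
eef_pos: [0.577, -0.3102, 0.0466]
tool_rot: [0.78, 0.626, 0.0, 0.001]
ft_force: [-1.5, -0.1, 5.5]
grip_width: 0.0526
```

{"name": "play_rows", "arguments": {"plan": [0, 0, -5, 0, 0, 0, 0, 0, -20, 0, 0, 0, 0, 0, -30, 0, 0, 0, 0, 0, -30, 0, 0, 0, 0, 0, -15, 0, 0, 0, 0, 0, 0, 0, 0, 0]}}

```text
clock: 13.88
eef_pos: [0.577, -0.3101, 0.1458]
tool_rot: [0.78, 0.626, 0.0, 0.001]
ft_force: [0.5, 0.4, -2.0]
grip_width: 0.0526
```

```bash
python3 - <<'E'
from h import *
show(plan([.438,-.194,.145],-12.5,5))
o=bot.get_obs(); print(o["ft_force"],o["grip_width"])
E
```

```text
now 13.875 [ 0.577  -0.3101  0.1458] turn [ 0.0023  0.0006 -0.0003] net tool [  83.2 -160.9    0.8]
17,-32,0,0.0005,0.0001,-0.0001, 17,-32,0,0.0005,0.0001,-0.0001, 16,-32,0,0.0005,0.0001,-0.0001, 17,-32,0,0.0005,0.0001,-0.0001, 16,-33,1,0.0005,0.0001,-0.0001
[ 0.53482186  0.4365047  -1.9626877 ] 0.052592969830097286
```

{"name": "play_rows", "arguments": {"plan": [16, -30, 0, 0, 0, 0, 17, -33, 0, 0, 0, 0, 17, -33, 0, 0, 0, 0, 17, -33, 0, 0, 0, 0, 16, -32, 0, 0, 0, 0, 0, 0, 0, 0, 0, 0, 0, 0, 0, 0, 0, 0]}}

```text
clock: 14.75
eef_pos: [0.4374, -0.1939, 0.1442]
tool_rot: [0.78, 0.626, -0.0, -0.0]
ft_force: [0.3, 0.6, -0.9]
grip_width: 0.0521
```

```bash
python3 - <<'E'
from h import *
o=bot.get_obs(); print(o["clock"],o["eef_pos"].round(4),o["tool_rot"].round(4),o["ft_force"].round(2),o["grip_width"])
c=bot.camera("wrist"); np.savez("w7.npz",**c); W=wpts(c); e2=bot.get_obs()["eef_pos"]; print(e2); e=(o["eef_pos"]+e2)/2
hf=heldfit(c,e); print(hf)
g=np.array([.4605,-.0915])
m=(np.hypot(*(W[...,:2]-g).transpose(2,0,1))<.03)&(W[...,2]>.015)&(W[...,2]<.026); P=W[m]; x=circ(P[:,:2],.025); print(m.sum(),x)
L=local(c,e); a=np.radians(-12.5); ya=np.array([np.cos(a),np.sin(a)]); xa=np.array([-ya[1],ya[0]])
d=x[0]-e[:2]; print("pocket1 local",d@xa,d@ya,"move",d@xa-hf[0][0],d@ya-hf[0][1])
f=cv2.resize(c["frame"],None,fx=1.5,fy=1.5)
for u,v in project(c,ring(x[0],.025,.03,200)): cv2.circle(f,(int(u*1.5+.5),int(v*1.5+.5)),0,(0,0,255),-1)
cv2.imwrite("pics/w7.png",f)
E
```

```text
14.75 [ 0.4374 -0.1939  0.1442] [ 7.799e-01  6.259e-01 -1.000e-04 -1.000e-04] [ 0.27  0.6  -0.92] 0.05211890865091402
[ 0.43782698 -0.19424538  0.14439476]
(array([ 0.0003, -0.002 , -0.0467,  0.0037,  0.0163]), 6327, np.float64(0.00038))
253 (array([ 0.46031936, -0.0914538 ]), np.float64(0.0002798198151836258))
pocket1 local 0.1051226330221402 -2.892731041930172e-05 move 0.1048226330221402 0.0019710726895806985
```

View pics/w7.png

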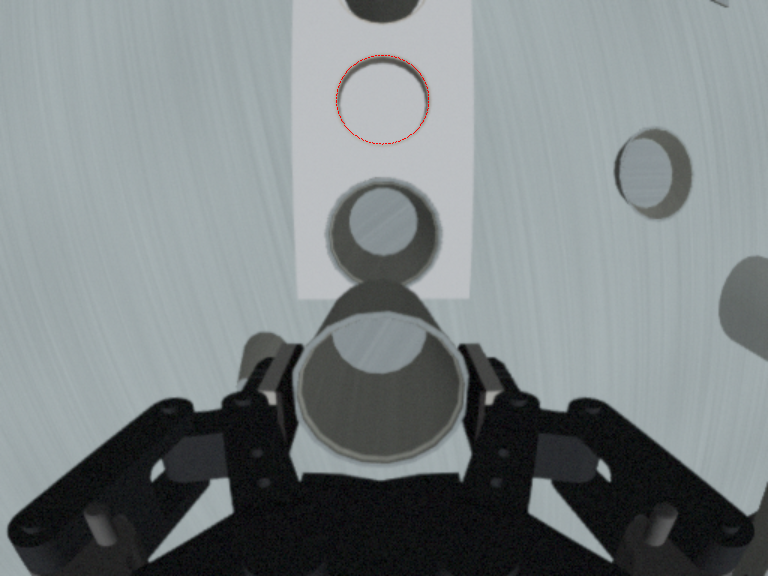

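{"name": "play_rows", "arguments": {"plan": [33, 1, 0, 0, 0, 0, 40, 1, 0, 0, 0, 0, 32, 0, 0, 0, 0, 0, 0, 0, 20, 0, 0, 0, 0, 0, 24, 0, 0, 0, 0, 0, 16, 0, 0, 0, 0, 0, 0, 0, 0, 0, 0, 0, 0, 0, 0, 0]}}

```text
clock: 15.8
eef_pos: [0.4628, -0.0921, 0.0851]
tool_rot: [0.78, 0.626, 0.0, 0.0]
ft_force: [0.7, -0.4, -1.4]
grip_width: 0.0524
```

```bash
python3 - <<'E'
from h import *
o=bot.get_obs(); print(o["clock"],o["eef_pos"].round(4),o["ft_force"].round(2),o["grip_width"])
c=bot.camera("wrist"); np.savez("w8.npz",**c); e2=bot.get_obs()["eef_pos"]; e=(o["eef_pos"]+e2)/2
hf=heldfit(c,e); print(hf)
x=np.array([.4603,-.0914]); a=np.radians(-12.5); ya=np.array([np.cos(a),np.sin(a)]); xa=np.array([-ya[1],ya[0]])
d=x-e[:2]; print("move",d@xa-hf[0][0],d@ya-hf[0][1],"base z",e[2]+hf[0][2])
E
```

```text
15.8 [ 0.4628 -0.0921  0.0851] [ 0.69 -0.41 -1.38] 0.05242694393754561
(array([ 0.0002, -0.0018, -0.0468,  0.0035,  0.0148]), 6352, np.float64(0.00039))
move -4.7200596188237676e-05 -0.0008844019584714449 base z 0.03848833298748059
```

{"name": "play_rows", "arguments": {"plan": [0, -0.8, 4, 0, 0, 0, 0, 0, 4, 0, 0, 0, 0, 0, 4, 0, 0, 0, 0, 0, 4, 0, 0, 0, 0, 0, 4, 0, 0, 0, 0, 0, 0, 0, 0, 0]}}

```text
clock: 16.6
eef_pos: [0.4608, -0.0915, 0.0644]
tool_rot: [0.78, 0.626, -0.0, -0.0]
ft_force: [0.4, -0.7, -0.1]
grip_width: 0.0526
```

{"name": "play_rows", "arguments": {"plan": [0, 0, 2, 0, 0, 0, 0, 0, 2, 0, 0, 0, 0, 0, 1, 0, 0, 0, 0, 0, 0.5, 0, 0, 0, 0, 0, 0, 0, 0, 0]}}

```text
clock: 17.23
eef_pos: [0.4611, -0.0916, 0.0593]
tool_rot: [0.78, 0.626, -0.0, -0.0]
ft_force: [0.3, 0.4, -1.7]
grip_width: 0.0523
```

{"name": "play_rows", "arguments": {"plan": [0, 0, 1, 0, 0, 0, 0, 0, 0.5, 0, 0, 0, 0, 0, 0, 0, 0, 0]}}

```text
clock: 17.6
eef_pos: [0.4613, -0.0916, 0.0585]
tool_rot: [0.78, 0.626, 0.0, 0.0]
ft_force: [-2.1, 0.8, 5.8]
grip_width: 0.0526
```

{"name": "play_rows", "arguments": {"plan": [0, 0, 0, 0, 0, 0, 0, 0, 0, 0, 0, 0, 0, 0, 0, 0, 0, 0, 0, 0, -10, 0, 0, 0, 0, 0, -25, 0, 0, 0, 0, 0, -35, 0, 0, 0, 0, 0, -30, 0, 0, 0, 0, 0, 0, 0, 0, 0], "hand": 100}}

```text
clock: 18.6
eef_pos: [0.4633, -0.092, 0.1609]
tool_rot: [0.78, 0.626, 0.002, 0.003]
ft_force: [1.6, 0.4, -0.0]
grip_width: 0.0851
```

```bash
python3 - <<'E'
from h import *
o=bot.get_obs(); print(o["clock"],o["eef_pos"].round(4),o["ft_force"].round(2),o["grip_width"],o["joint_pos"].round(2))
c=bot.camera("wrist"); np.savez("w9.npz",**c); W=wpts(c)
for g in ((.4603,-.0914),(.475,-.024)):
    w=W[(np.hypot(W[...,0]-g[0],W[...,1]-g[1])<.032)&(W[...,2]>.066)&(W[...,2]<.08)]
    print(len(w),w.max(0),np.percentile(w[:,2],[50,95]),circ(w[:,:2]))
cv2.imwrite("pics/w9.png",cv2.resize(c["frame"],None,fx=1.5,fy=1.5))
c=bot.camera("scene"); cv2.imwrite("pics/s9.png",cv2.resize(c["frame"][120:280,60:340],None,fx=2.8,fy=2.8,interpolation=cv2.INTER_CUBIC))
E
```

```text
18.6 [ 0.4633 -0.092   0.1609] [ 1.62  0.36 -0.02] 0.08505638185607585 [-0.2   0.24 -0.22  1.11 -0.    1.59]
915 [ 0.48730765 -0.06362248  0.07279049] [0.0699553  0.07149403] (array([ 0.46003679, -0.09060713,  0.02570791]), np.float64(0.0009128091831845524))
1036 [0.50259977 0.0041081  0.07294483] [0.07007371 0.07172187] (array([ 0.47509006, -0.02296651,  0.02555565]), np.float64(0.0009353224276655642))
```

View pics/w9.png

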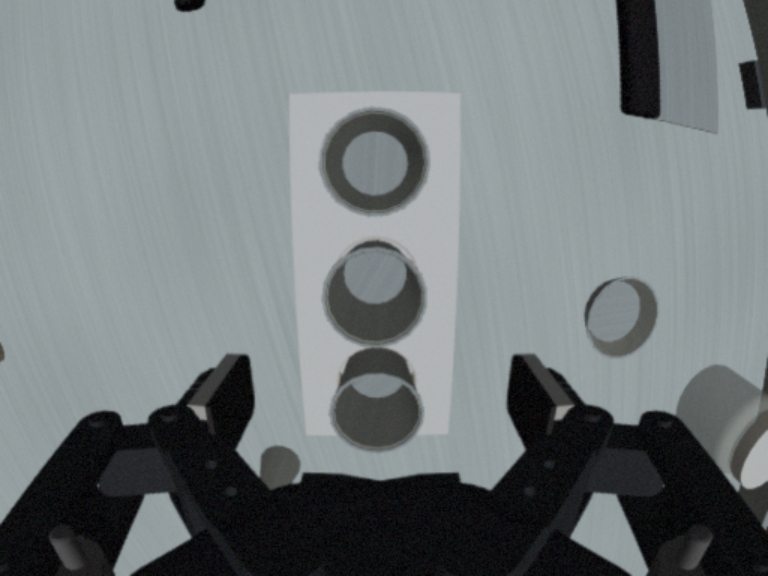

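View pics/s9.png

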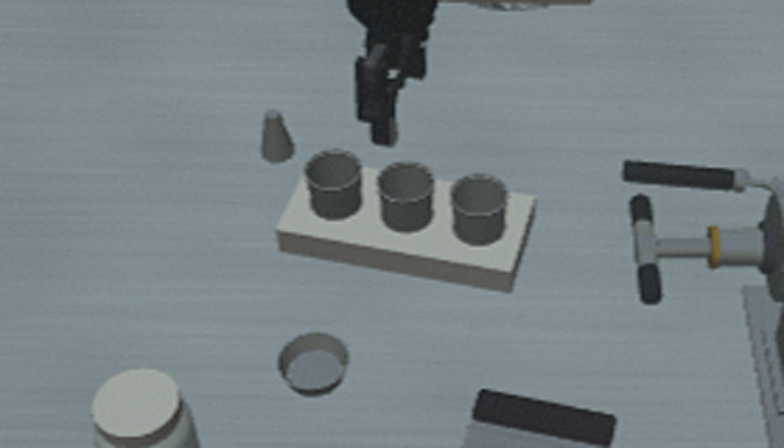

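```bash
python3 - <<'E'
from h import *
import workcell
o=bot.get_obs(); print(o["eef_pos"])
class S: pass
ob=dict(o); ob["eef_pos"]=np.array([o["eef_pos"][0],o["eef_pos"][1],.261])
import h
class B: 
    def get_obs(s): return ob
h.bot=B()
show(h.plan([.670,.112,.261],92,13))
E
```

```text
[ 0.46112522 -0.09158798  0.15803571]
now 18.7 [ 0.4611 -0.0916  0.261 ] turn [ 5.0000e-04  6.0000e-04 -1.8242e+00] net tool [-215.9  196.2    0. ]
19,12,0,0,0,-0.1403, 17,15,0,0,0,-0.1403, 15,17,0,0,0,-0.1403, 12,19,0,0,0,-0.1403, 9,20,0,0,0,-0.1403, 6,22,0,0,0,-0.1403, 3,22,0,0,0,-0.1403, 0,22,0,0,0,-0.1403, -3,22,0,0,0,-0.1403, -6,22,0,0,0,-0.1403, -9,21,0,0,0,-0.1403, -11,19,0,0,0,-0.1403, -15,17,0,0,0,-0.1403
```

{"name": "play_rows", "arguments": {"plan": [0, 0, -35, 0, 0, 0, 0, 0, -40, 0, 0, 0, 0, 0, -28, 0, 0, 0, 19, 12, 0, 0, 0, -0.1403, 17, 15, 0, 0, 0, -0.1403, 15, 17, 0, 0, 0, -0.1403, 12, 19, 0, 0, 0, -0.1403, 9, 20, 0, 0, 0, -0.1403, 6, 22, 0, 0, 0, -0.1403, 3, 22, 0, 0, 0, -0.1403, 0, 22, 0, 0, 0, -0.1403, -3, 22, 0, 0, 0, -0.1403, -6, 22, 0, 0, 0, -0.1403, -9, 21, 0, 0, 0, -0.1403, -11, 19, 0, 0, 0, -0.1403, -15, 17, 0, 0, 0, -0.1403, 0, 0, 0, 0, 0, 0, 0, 0, 0, 0, 0, 0], "hand": 55}}

```text
clock: 20.95
eef_pos: [0.6697, 0.1111, 0.2594]
tool_rot: [-0.016, 1.0, -0.0, -0.001]
ft_force: [-0.6, 0.6, -0.1]
grip_width: 0.047
```

```bash
python3 - <<'E'
from h import *
o=bot.get_obs(); print(o["clock"],o["eef_pos"].round(4),o["tool_rot"].round(4),o["ft_force"].round(2),o["grip_width"],o["joint_pos"].round(2))
c=bot.camera("wrist"); np.savez("w10.npz",**c); W=wpts(c); o=bot.get_obs();print(o["eef_pos"])
m=(W[...,0]>.57)&(W[...,0]<.71)&(W[...,1]>.09)&(W[...,1]<.135)&(W[...,2]>.170)&(W[...,2]<.21)
w=W[m]; print(m.sum(),w.min(0),w.max(0)); print(cv2.minAreaRect(w[:,:2].astype(np.float32)),np.polyfit(w[:,0],w[:,1],1))
for x in np.arange(.58,.71,.005):
    s=w[abs(w[:,0]-x)<.0025]
    if len(s)>3: print(round(x,3),len(s),s[:,1].min().round(4),s[:,1].max().round(4),s[:,2].max().round(4))
cv2.imwrite("pics/w10.png",cv2.resize(c["frame"],None,fx=1.5,fy=1.5))
E
```

```text
20.95 [0.6697 0.1111 0.2594] [-1.640e-02  9.999e-01 -4.000e-04 -1.400e-03] [-0.6   0.65 -0.08] 0.04700714878107623 [ 0.16  0.63  0.64  1.59 -0.    0.13]
[0.66971632 0.11087792 0.26003873]
3705 [0.58695235 0.10291435 0.1772418 ] [0.69011121 0.13492658 0.19216803]
((0.6383443474769592, 0.11987050622701645), (0.1029498353600502, 0.030509421601891518), 2.15362811088562) [0.03960125 0.08940894]
0.585 16 0.1057 0.1189 0.1867
0.59 172 0.1029 0.1198 0.1893
0.595 177 0.1031 0.12 0.1889
0.6 179 0.1032 0.1201 0.189
0.605 176 0.1034 0.1196 0.1885
0.61 176 0.1035 0.1205 0.1886
0.615 168 0.1037 0.1207 0.1886
0.62 171 0.1045 0.1201 0.1887
0.625 164 0.1047 0.1203 0.1881
0.63 256 0.1048 0.1348 0.1896
0.635 325 0.1051 0.1345 0.1918
0.64 294 0.1053 0.1349 0.1922
0.645 201 0.1054 0.1349 0.1909
0.65 144 0.1062 0.1216 0.188
0.655 146 0.1063 0.1217 0.1883
0.66 143 0.1065 0.122 0.1882
0.665 154 0.1058 0.1222 0.1885
0.67 150 0.106 0.1224 0.1887
0.675 151 0.1061 0.1226 0.189
0.68 140 0.1063 0.123 0.1884
0.685 143 0.1064 0.1232 0.1885
0.69 59 0.1065 0.1233 0.1888
```

View pics/w10.png

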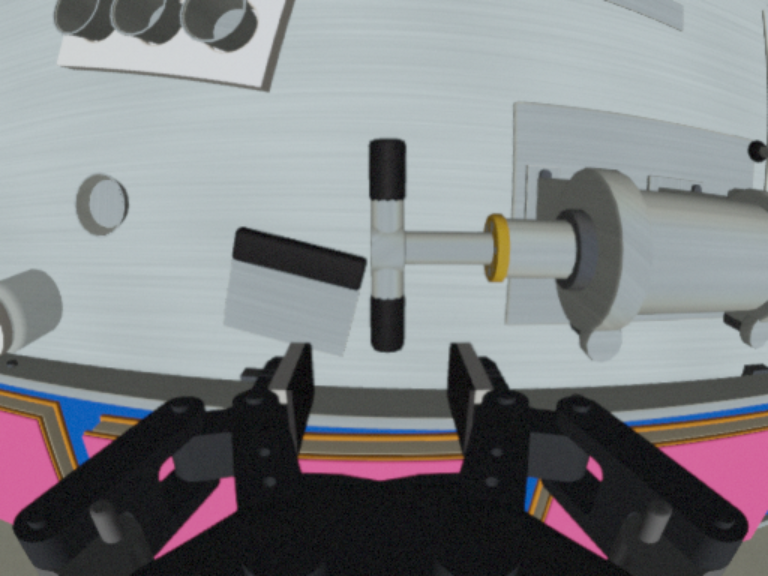

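{"name": "play_rows", "arguments": {"plan": [0, 3, 15, 0, 0, 0, 0, 0, 25, 0, 0, 0, 0, 0, 25, 0, 0, 0, 0, 0, 15, 0, 0, 0, 0, 0, 9, 0, 0, 0, 0, 0, 0, 0, 0, 0]}}

```text
clock: 21.75
eef_pos: [0.6701, 0.1143, 0.1716]
tool_rot: [-0.017, 1.0, -0.0, -0.0]
ft_force: [0.1, 1.1, -0.2]
grip_width: 0.0473
```

{"name": "play_rows", "arguments": {"plan": [0, 0, 0, 0, 0, 0, 0, 0, 0, 0, 0, 0, 0, 0, 0, 0, 0, 0, 0, 0, 0, 0, 0, 0, 0, 0, 0, 0, 0, 0], "hand": 0}}

```text
clock: 22.38
eef_pos: [0.671, 0.1145, 0.1731]
tool_rot: [-0.017, 1.0, 0.0, 0.001]
ft_force: [0.1, -1.7, 5.8]
grip_width: 0.0142
```

```bash
python3 - <<'E'
from h import *
o=bot.get_obs(); print(o["clock"],o["eef_pos"].round(4),o["tool_rot"].round(4),o["ft_force"].round(2),o["ft_torque"].round(2),o["grip_width"])
c=bot.camera("wrist"); np.savez("w11.npz",**c); o=bot.get_obs();print(o["eef_pos"])
cv2.imwrite("pics/w11.png",cv2.resize(c["frame"],None,fx=1.5,fy=1.5))
E
```

```text
22.375 [0.671  0.1145 0.1731] [-0.0173  0.9998  0.      0.0012] [ 0.1  -1.66  5.82] [-0.23  0.09  0.08] 0.01419283987072752
[0.67097812 0.11449783 0.17312191]
```

View pics/w11.png

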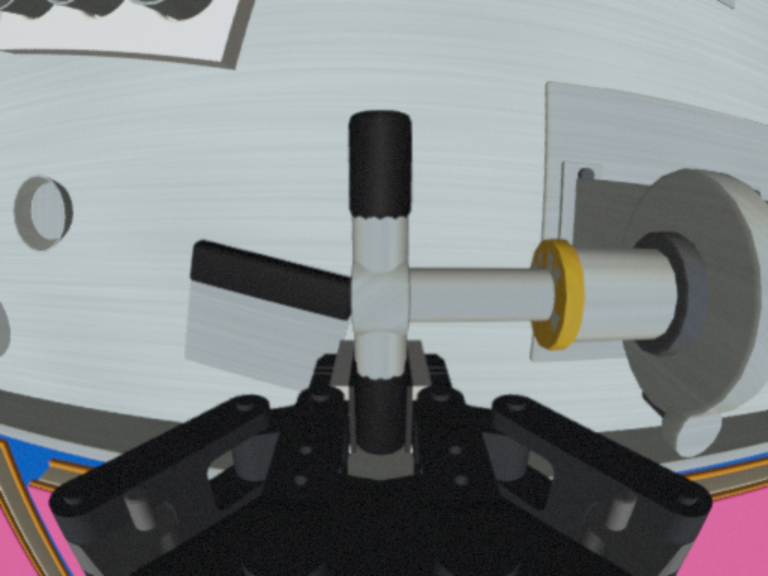

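{"name": "play_rows", "arguments": {"plan": [0, -3, 0, 0, 0, 0, 0, -6, 0, 0, 0, 0, 0, -7, 0, 0, 0, 0, 0, -7, 0, 0, 0, 0, 0, -7, 0, 0, 0, 0, 0, -7, 0, 0, 0, 0, 0, -5, 0, 0, 0, 0, 0, -3, 0, 0, 0, 0, 0, 0, 0, 0, 0, 0]}}

```text
clock: 23.55
eef_pos: [0.6724, 0.075, 0.1731]
tool_rot: [-0.019, 1.0, 0.005, 0.001]
ft_force: [-0.1, 12.0, 4.7]
grip_width: 0.014
```

```bash
python3 - <<'E'
from h import *
o=bot.get_obs(); print(o["clock"],o["eef_pos"].round(4),o["tool_rot"].round(4),o["ft_force"].round(2),o["ft_torque"].round(2),o["grip_width"])
c=bot.camera("wrist"); np.savez("w12.npz",**c); o=bot.get_obs();print(o["eef_pos"])
cv2.imwrite("pics/w12.png",cv2.resize(c["frame"],None,fx=1.5,fy=1.5))
E
```

```text
23.55 [0.6724 0.075  0.1731] [-0.0192  0.9998  0.0047  0.0012] [-0.09 11.98  4.65] [ 2.27  0.16 -0.09] 0.01400246555995431
[0.67238879 0.07500721 0.17315224]
```

View pics/w12.png

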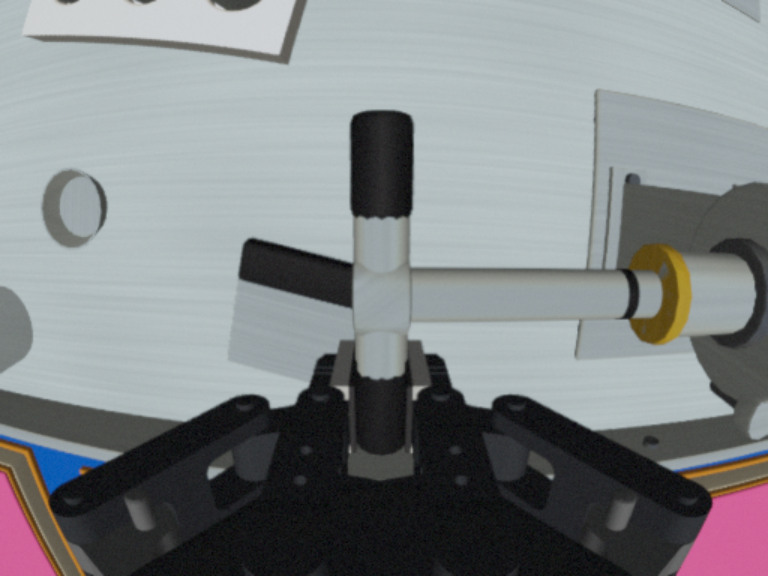

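{"name": "play_rows", "arguments": {"plan": [0, -4, 0, 0, 0, 0, 0, -4, 0, 0, 0, 0, 0, -3, 0, 0, 0, 0, 0, 0, 0, 0, 0, 0, 0, 0, 0, 0, 0, 0]}}

```text
clock: 24.22
eef_pos: [0.6727, 0.0648, 0.1731]
tool_rot: [-0.02, 1.0, 0.005, 0.001]
ft_force: [-0.3, 13.2, 4.9]
grip_width: 0.0139
```

```bash
python3 - <<'E'
from h import *
o=bot.get_obs(); print(o["clock"],o["eef_pos"].round(4),o["tool_rot"].round(4),o["ft_force"].round(2),o["ft_torque"].round(2),o["grip_width"])
c=bot.camera("wrist"); np.savez("w13.npz",**c); o=bot.get_obs();print(o["eef_pos"])
cv2.imwrite("pics/w13.png",cv2.resize(c["frame"][150:250,230:502],None,fx=2.9,fy=2.9,interpolation=cv2.INTER_CUBIC))
W=wpts(c)
for r in (192,194,196,198):
    print(r,[(cc,int(c["frame"][r,cc].mean()),*(W[r,cc]*1e3).round(1)) for cc in range(415,462,2)])
E
```

```text
24.225 [0.6727 0.0648 0.1731] [-0.0196  0.9998  0.0052  0.0012] [-0.35 13.15  4.91] [ 2.55  0.16 -0.08] 0.013918216795432248
[0.67275593 0.0647925  0.1731063 ]
192 [(415, 155, np.float64(634.0), np.float64(136.5), np.float64(186.9)), (417, 156, np.float64(634.0), np.float64(137.5), np.float64(187.0)), (419, 93, np.float64(634.3), np.float64(139.6), np.float64(185.6)), (421, 32, np.float64(633.9), np.float64(139.9), np.float64(186.9)), (423, 32, np.float64(634.0), np.float64(141.4), np.float64(186.3)), (425, 55, np.float64(633.8), np.float64(142.0), np.float64(187.2)), (427, 156, np.float64(634.1), np.float64(144.3), np.float64(185.6)), (429, 155, np.float64(634.1), np.float64(145.6), np.float64(185.5)), (431, 153, np.float64(634.1), np.float64(147.0), np.float64(185.3)), (433, 157, np.float64(633.8), np.float64(147.4), np.float64(186.4)), (435, 157, np.float64(633.9), np.float64(149.1), np.float64(185.7)), (437, 157, np.float64(633.9), np.float64(150.6), np.float64(185.4)), (439, 153, np.float64(633.6), np.float64(151.1), np.float64(186.4)), (441, 156, np.float64(633.7), np.float64(1
[... 4967 characters left out ...]
loat64(186.6)), (443, 155, np.float64(636.6), np.float64(154.5), np.float64(186.3)), (445, 155, np.float64(636.6), np.float64(155.9), np.float64(186.1)), (447, 158, np.float64(636.5), np.float64(157.1), np.float64(186.3)), (449, 158, np.float64(636.0), np.float64(157.2), np.float64(187.7)), (451, 111, np.float64(636.1), np.float64(158.8), np.float64(187.4)), (453, 24, np.float64(636.4), np.float64(161.1), np.float64(186.4)), (455, 29, np.float64(636.3), np.float64(162.3), np.float64(186.5)), (457, 57, np.float64(635.8), np.float64(162.4), np.float64(188.0)), (459, 59, np.float64(635.6), np.float64(163.3), np.float64(188.6)), (461, 63, np.float64(635.0), np.float64(162.7), np.float64(190.7))]
```

View pics/w13.png

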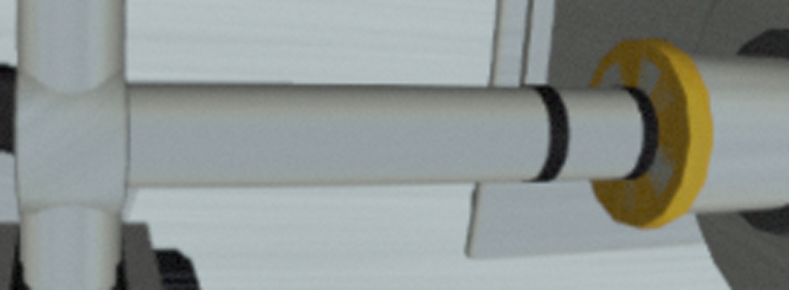

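{"name": "play_rows", "arguments": {"plan": [0, -1, 0, 0, 0, 0, 0, -0.8, 0, 0, 0, 0, 0, 0, 0, 0, 0, 0, 0, 0, 0, 0, 0, 0]}}

```text
clock: 24.78
eef_pos: [0.6728, 0.0635, 0.1731]
tool_rot: [-0.02, 1.0, 0.006, 0.001]
ft_force: [-1.6, 14.4, 4.6]
grip_width: 0.0138
```

```bash
python3 - <<'E'
from h import *
o=bot.get_obs(); print(o["clock"],o["eef_pos"].round(4),o["tool_rot"].round(4),o["ft_force"].round(2),o["grip_width"])
c=bot.camera("wrist"); np.savez("w14.npz",**c); o=bot.get_obs();print(o["eef_pos"])
cv2.imwrite("pics/w14.png",cv2.resize(c["frame"][160:230,390:490],None,fx=7,fy=7,interpolation=cv2.INTER_CUBIC))
W=wpts(c); F=c["frame"].mean(2)
for cc in range(446,464): print(cc,F[192:199,cc].mean().round(0),(W[192:199,cc].mean(0)*1e3).round(1))
c=bot.camera("scene"); cv2.imwrite("pics/s14.png",cv2.resize(c["frame"][150:290,60:340],None,fx=2.8,fy=2.8,interpolation=cv2.INTER_CUBIC))
E
```

```text
24.775 [0.6728 0.0635 0.1731] [-0.0198  0.9998  0.0056  0.0012] [-1.6  14.41  4.61] 0.01377493173610134
[0.67277865 0.06350354 0.17310454]
446 156.0 [635.  154.7 186.4]
447 156.0 [634.9 155.2 186.6]
448 156.0 [635.  156.  186.4]
449 156.0 [634.9 156.7 186.4]
450 152.0 [634.9 157.3 186.5]
451 110.0 [634.7 157.6 186.9]
452 47.0 [634.8 158.4 186.7]
453 27.0 [nan nan nan]
454 29.0 [634.6 159.5 187.1]
455 29.0 [634.7 160.5 186.7]
456 44.0 [634.7 161.1 186.8]
457 98.0 [634.8 162.3 186.2]
458 119.0 [634.8 163.1 186.1]
459 79.0 [634.3 162.3 187.8]
460 71.0 [634.3 163.1 187.7]
461 74.0 [634.  162.6 189. ]
462 74.0 [633.8 162.8 189.6]
463 77.0 [633.5 162.5 190.6]
```

View pics/w14.png

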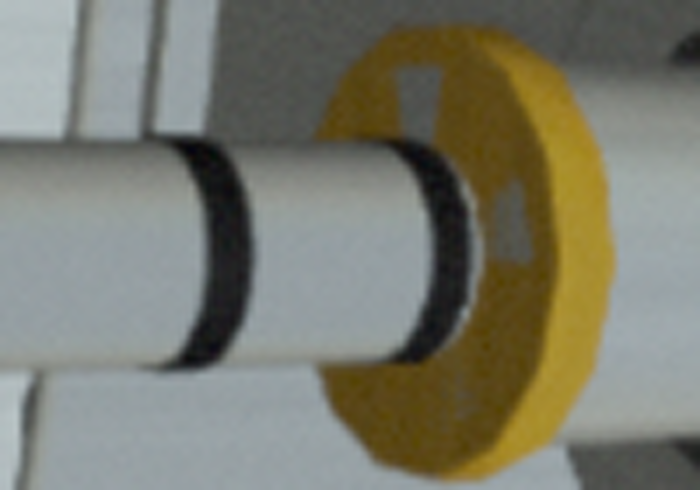

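View pics/s14.png

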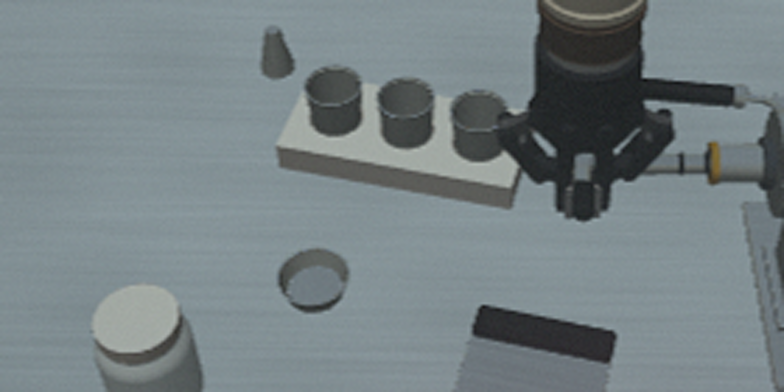

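{"name": "play_rows", "arguments": {"plan": [0, 0, 0, 0, 0, 0, 0, 0, 0, 0, 0, 0, 0, 0, 0, 0, 0, 0, 0, 0, 0, 0, 0, 0, 0, 0, 0, 0, 0, 0, 0, 0, 0, 0, 0, 0]}}

```text
clock: 25.62
eef_pos: [0.6728, 0.0635, 0.1731]
tool_rot: [-0.02, 1.0, 0.006, 0.001]
ft_force: [-0.4, 14.2, 4.0]
grip_width: 0.0142
```

```bash
python3 - <<'E'
from h import *
c=bot.camera("wrist"); F=c["frame"].mean(2); print([int(F[192:199,k].mean()) for k in range(446,464)])
o=bot.get_obs();print(o["clock"],o["eef_pos"].round(4),o["ft_force"].round(1))
bot.job_done()
E
```

```text
[156, 155, 155, 156, 152, 110, 47, 30, 27, 29, 44, 98, 117, 74, 61, 59, 59, 58]
25.675 [0.6728 0.0635 0.1731] [-0.9 13.8  5.3]
the job is handed in; nothing more can be done
```

The job is handed in at about 25.7 s. Both loose moulds are in the carrier, and the arm is holding the dosing rod at the second ring.

- **Moulds:** I set each one upright in its own empty pocket, pressed until the floor pushed back at about 5.5 N, and let go. Seen from above, both rims stand at 72.7–72.8 mm, against 72.9 mm for the mould that was already in the carrier. I left that mould alone.
- **Dosing rod:** I gripped the crossbar at one end and drew it out 51.0 mm by the arm's own position reading. In the last wrist picture the second ring is fully out, with about 1 mm of bare rod behind it. The pull was about 14 N. Neither the arm position nor the picture changed over the 0.85 s I held before handing in.
- **Everything else:** In the last scene picture the tart tin, jar, piping nozzle and scraper look where they were. I checked those only by eye, and the palette knife and the third mould were partly hidden behind the gripper.

The scene and top cameras disagreed by about 3 mm on where things were, so I used the wrist camera for the fine placing. The gripper read 14 mm on the crossbar although the bar is 16–18 mm thick, but it did not slip. No check failed.

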